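# Feed the side-dish box along the guide rail with the push stick

### The job

Pick up the wooden push stick and use it to bring the clean steel side-dish box flat against the long guide rail, before feeding it forward; then push the box along the rail with the stick, keeping it against the rail the whole way, until it is fully home against the end stop. Only the stick may touch the box, never the gripper or arm, and the other things on the worktop stay where they are. Finally lay the stick down flat on the worktop, not dropped and no longer touching the box, and let go.

Things in the scene. Friction and masses are not known exactly. Their poses are not given: they have to be found in the camera images.
- corner (a point): Inner corner, at worktop height, of the fixed L-shaped aluminium guide rail, bars 30 mm high. y runs along the lane (bare worktop) to the end stop; x points across it into the rail. Rail face: plane x = 0, y from -360 to 0 mm (bar 18 mm thick behind it, 4 mm high feet out to x = 36). Stop face: plane y = 0, x from -100 to 0 mm (bar 16 mm thick). Yaw within 0.15 rad.
- box_center (a point): Centre, 25 mm up, of the loose lidded steel box: 80 (its x) by 110 (its y, +y towards the stop) by 52 mm high, 0.3-0.6 kg. Starts turned up to 0.2 rad to the rail, its centre 210-290 mm before the stop face, 22-45 mm out from its place on the rail. Flat on the rail before its centre is within 180 mm of the stop face. Home: x -40, y -55 mm in the corner's frame.
- stick_center (a point): Centre of the loose wooden push stick: straight bar 260 mm long (its x; plain square tip at +130 mm, tail with two dark rings at -130 mm), 20 mm wide (y), 40 mm high (z), 0.13 kg, standing on its narrow edge on the worktop, so its centre is 20 mm up. Gripped across its 20 mm width from above.
- crock: Bystander: lidded brown crock, 140 mm across and 142 mm high; origin at the centre of its underside. Leave it.
- steamer: Bystander: round bamboo steamer basket, 156 mm across, 82 mm high; origin at the centre of its underside. Leave it.
- shaker: Bystander: flip-top seasoning shaker, 48 mm across, 94 mm high; origin at the centre of its underside. Leave it.
- chopsticks: Bystander: two pairs of steel chopsticks, 220 mm long, lying on two low white rests 12 mm high overall; origin under the front rest, the chopsticks reaching from +50 to -170 mm along its x, 57 mm wide in all (80 mm at the rest). Leave them.
There are look-alikes about, which are no part of the job. Of the things that look like the part that bears box_center, the largest one is meant.

How it is judged:
By the outcome, as a careful person would: the job done as asked, in the order asked, and still so for the second after the job is handed in, with the robot touching nothing.
It also fails if it takes over 64 s, if anything falls off the work surface, if the arm or the gripper's body presses on something with over 40 N, if the wrist force passes 120 N, or if a joint passes its speed limit or range.

### The arm

A 6-joint arm with a two-finger parallel gripper is mounted at the origin on the work surface. World frame = base frame: x ahead of the robot, y to its left, z up, the work surface at z = 0. Lengths are in m, angles in rad, forces in N, time in s.
With the tool pointing down it reaches from about 0.25 to 0.775 m from the base axis. Payload 4 kg.
Tool frame: the origin (TCP) lies at the very end of the fingers, on their centre line; the grasp point (between the pads) lies 19 mm behind it; z points along the fingers, x is the direction in which the jaws open and shut, and the axes are right-handed (so a half turn about z gives the same grasp; the last joint's range is limited). The gripper opens to 94 mm and grips with 3 to 60 N. Pads are 16 mm wide; open, the fingers measure 119 mm over their backs; the gripper's body (75 mm by 177 mm) begins 78 mm behind the grasp point.
Start: joints at [-1.386, 0.087, 1.371, -0, 1.684, -0.103], TCP at [0.156, -0.527, 0.206] pointing down, gripper open.
Joint ranges: [-3.1, 3.1], [-0.76, 2.03], [0.27, 2.55], [-1.08, 4.22], [0.17, 2.65], [-2.57, 2.57]. Speed limits (rad/s): [2.79, 2.79, 3.14, 3.14, 3.14, 3.14].

### API

Orientations are given as a unit quaternion [x, y, z, w].
In Python, from bench import ctrl, get_image gives the robot as it stands.
- The arm moves only by the tool step_arm, never from a script. Its argument "motion" is a list of rows, each an object with "dr": the turn, a rotation vector about the world's x, y, z in degrees, a list of three; "delta_pos": the shift along the world's x, y, z in cm, a list of three; "fingers": the opening in per cent of the stroke, from 0 (shut) to 100 (fully open). In form: [{"dr": [rx, ry, rz], "delta_pos": [x, y, z], "fingers": fingers}, ...]. A call has 1 to 8 rows; each row shifts and turns the commanded pose from where the row before left it; what a row does not reach is not made up. A row lasts 1/10 s, in which the tool goes at most 50 mm and 8.59 degrees, less where a joint would pass 70% of its speed; a pose out of reach is approached as far as the arm can. A call with a gripper value outside its range is refused whole. The fingers move at their own pace and stop on an object; "grip_force" is the grip in N (left out, the last holds). Time passes only in rows, so rows that do not move let the fingers close. It gives the time, the measured TCP pose, the force and the opening at its end, in the units of the state.
- ctrl.observe(): the state, without advancing time (a new reading comes with each control period).
- get_image(name): name is "scene" or "top" or "wrist"; returns a dict with "frame" (480x640x3 uint8, blue, green, red), "mtx" (3x3 intrinsics, pixels), "world_to_cam" (4x4, takes a point from world to camera coordinates); the wrist camera has in their place "tool_from_camera" (4x4, takes a point from camera to tool coordinates, whose origin is the TCP and whose axes are the tool frame's). Camera axes: x right, y down, z forward; pixel columns grow to the right and rows downward; lengths in m; the calibration is good to about 2 mm. A picture is of the moment at which its call begins: read the wrist's pose just before it. There is no depth.
- ctrl.finish_job(): hands the job in, once; it reports no verdict.
The state is a dict: "time": time; "q": joint angles; "qd": joint speeds; "joint_torque": joint torques, N m; "tcp_pos": TCP position; "ee_rot": TCP orientation; "force": force on the tool from outside, world axes, zero at the start; "wrist_torque": the same for the moment, N m; "grip_width": opening from 0.0 (shut) to 1.0 (fully open).
Only numpy, scipy, OpenCV 4.12 (cv2) and the standard library are available. Lean on these libraries where they do the work, as an engineer would, in place of code of your own. Each camera call takes 0.05 s, during which the arm holds its last target. There are 200 camera calls.

## Working session

There is one attempt and no reset: what is moved stays moved. The work goes in short steps, Python scripts to look and compute and a tool call to move; the robot and the scene stay as the last step left them, time stands still between calls to the robot, and variables do not carry over. Pictures are saved under pics/ and viewed, about 8 in all and at most 12, crops included, and the job is handed in when it is done.

Besides the shell and the picture viewer there is one more tool, called after "Emit:" by a JSON object that holds its "fn" and its "kwargs". step_arm: Moves the arm, as the interface text tells. Its arguments: {"type":"object","properties":{"motion":{"type":"array"},"grip_force":{"type":"number"}},"required":["motion"]}

```bash
mkdir -p pics; ls; python3 - <<'E'
from bench import ctrl,get_image
import cv2,pickle
print(ctrl.observe())
d={}
for n in("scene","top","wrist"):
    r=get_image(n);d[n]=r;cv2.imwrite(f"pics/{n}0.png",r["frame"])
    print(n,r["mtx"].tolist(),[ (k,v.round(4).tolist()) for k,v in r.items() if k not in("frame","mtx")])
pickle.dump(d,open("d0.pkl","wb"))
E
```

```text
pics
{'time': 0.0, 'q': array([-1.38606428e+00,  8.79550991e-02,  1.37226090e+00, -3.97557102e-05,
        1.68359685e+00, -1.03149341e-01]), 'qd': array([-6.95239404e-04, -2.04205906e-03, -9.58837404e-05, -2.03120277e-04,
        2.21860737e-04,  5.72924533e-04]), 'joint_torque': array([ 5.21096536e-04, -3.40175521e+01, -3.02429402e+01,  7.16915075e-02,
        3.29190481e-02, -1.51957752e-04]), 'tcp_pos': array([ 0.15601035, -0.52682983,  0.20430076]), 'ee_rot': array([ 8.01222693e-01, -5.98365242e-01, -8.29701950e-04, -7.37767626e-04]), 'force': array([-0.13949815,  0.23021595, -0.3871205 ]), 'wrist_torque': array([ 0.01727272,  0.02707012, -0.00189187]), 'grip_width': 0.9994155577090054}
scene [[548.3396795055978, 0.0, 327.621666113595], [0.0, 548.3396795055978, 240.44590935418327], [0.0, 0.0, 1.0]] [('world_to_cam', [[-0.8434, 0.5369, 0.0191, 0.4174], [0.3606, 0.5921, -0.7207, -0.2038], [-0.3983, -0.601, -0.693, 1.5408], [0.0, 0.0, 0.0, 1.0]])]
top [[517.4906215792624, 0.0, 320.01242928019013], [0.0, 517.4906215792624, 248.9703153698847], [0.0, 0.0, 1.0]] [('world_to_cam', [[0.0208, -0.9994, -0.026, 0.0712], [-0.9952, -0.0182, -0.0959, 0.5538], [0.0954, 0.0278, -0.9951, 1.1042], [0.0, 0.0, 0.0, 1.0]])]
wrist [[386.56480001563335, 0.0, 325.15560375774504], [0.0, 386.56480001563335, 236.5369263497197], [0.0, 0.0, 1.0]] [('tool_from_camera', [[1.0, 0.0001, -0.001, 0.0002], [0.0001, 0.9718, 0.2358, -0.0681], [0.001, -0.2358, 0.9718, -0.1795], [0.0, 0.0, 0.0, 1.0]])]
```

View pics/top0.png

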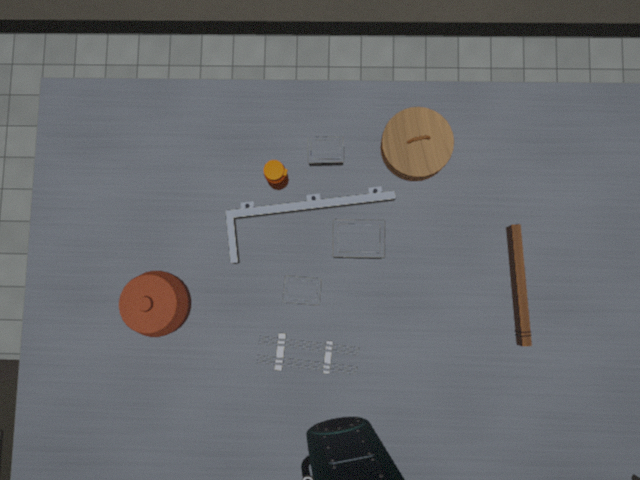

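View pics/scene0.png

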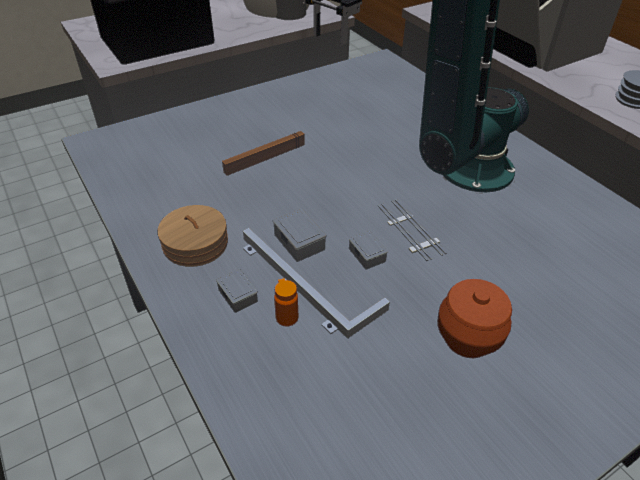

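The top view shows the rail from (395,195) to the corner near (228,212), with the stop running down to (236,262). The largest box is at (358,239), with smaller look-alikes at (302,290) and (326,150). The stick is at (520,285) with its rings at the lower end, so its tip points to world +x. The scene view agrees. Next I'll measure from the top view.

```bash
cat > h.py <<'E'
import numpy as np,cv2
from scipy.spatial.transform import Rotation as R
from bench import ctrl,get_image
def ray(r,uv,z,T=None):
    """pixels -> world points on the plane z; T camera->world (4x4)"""
    if T is None: T=np.linalg.inv(r["world_to_cam"])
    uv=np.atleast_2d(np.array(uv,float)); d=np.c_[uv,np.ones(len(uv))]@np.linalg.inv(r["mtx"]).T@T[:3,:3].T
    o=T[:3,3]; return o+d*((z-o[2])/d[:,2])[:,None]
def wrist():
    s=ctrl.observe();r=get_image("wrist");M=np.eye(4);M[:3,:3]=R.from_quat(s["ee_rot"]).as_matrix();M[:3,3]=s["tcp_pos"]
    return r,M@r["tool_from_camera"]
def rect(p):
    c,s,a=cv2.minAreaRect(p[:,:2].astype(np.float32)*1000); return np.round(c,1),np.round(s,1),round(a,2)
E
python3 - <<'E'
from h import *;import pickle
r=pickle.load(open("d0.pkl","rb"))["top"];im=r["frame"];hsv=cv2.cvtColor(im,cv2.COLOR_BGR2HSV)
m=cv2.inRange(hsv,(3,90,40),(25,255,255))
cs,_=cv2.findContours(m,0,1)
for c in cs:
    if cv2.contourArea(c)>150:
        p=c[:,0]; print("brown",cv2.boundingRect(c),rect(ray(r,p,.04)))
m=cv2.inRange(cv2.cvtColor(im,cv2.COLOR_BGR2GRAY),150,255)
m[:, :200]=0;m[:170]=0;m[275:]=0;m[:,410:]=0
cs,_=cv2.findContours(m,0,1)
for c in cs:
    if cv2.contourArea(c)>100: print("rail",cv2.boundingRect(c),ray(r,cv2.approxPolyDP(c,3,True)[:,0],.03)[:,:2].round(4).tolist(),cv2.approxPolyDP(c,3,True)[:,0].tolist())
z=cv2.resize(im[180:280,220:400],None,fx=4.4,fy=4.4,interpolation=cv2.INTER_CUBIC)
z=cv2.convertScaleAbs(z,alpha=1.8,beta=-60)
cv2.imwrite("pics/z1.png",z)
E
```

```text
brown (119, 271, 71, 66) (array([427.5, 437. ]), array([151.4, 140.8]), 65.54)
brown (509, 225, 22, 121) (array([ 483.2, -342.9]), array([256. ,  27.2]), 4.44)
brown (264, 160, 24, 30) (array([713.9, 183. ]), array([65.2, 50.8]), 1.54)
brown (381, 107, 72, 74) (array([ 788.5, -124. ]), array([153.6, 164.7]), 50.41)
```

View pics/z1.png

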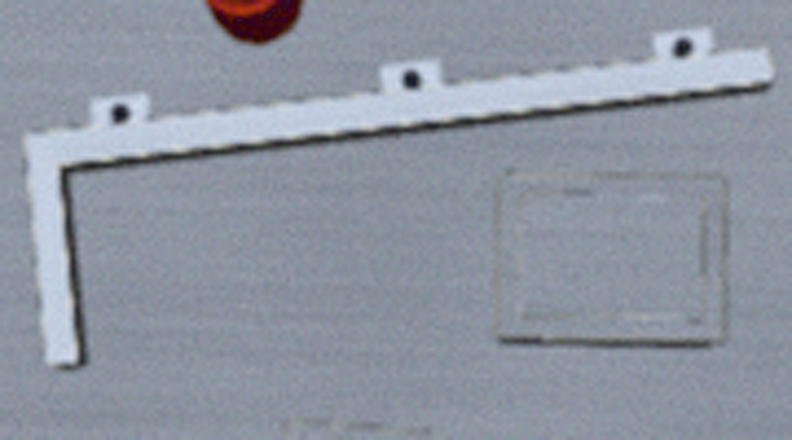

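The crop (×4.4, offset 220,180) shows the inner corner at (65,164), the rail's inner end at (770,84) and the stop's end at (80,362). The box lid corners are at (500,174), (728,178), (722,342) and (498,340).

```bash
python3 - <<'E'
from h import *;import pickle
r=pickle.load(open("d0.pkl","rb"))["top"];im=r["frame"]
g=cv2.cvtColor(im,cv2.COLOR_BGR2GRAY).astype(float)
f=lambda a:np.array(a,float)/4.4+[220-.4,180-.4]
# rail inner edge: bright->dark transition per column, fit in world at z=.03
pts=[]
for u in range(245,390):
    v0=int(round(217+(u-235)*(199-217)/(395-235.)));col=g[v0-6:v0+7,u];d=np.diff(col);k=d.argmin()
    pts.append((u,v0-6+k+.5))
P=ray(r,pts,.03);vx,vy,x0,y0=cv2.fitLine((P[:,:2]*1000).astype(np.float32),cv2.DIST_HUBER,0,.01,.01).ravel()
yaw=np.arctan2(-vx,vy) if vy>0 else np.arctan2(vx,-vy);print("rail line",x0,y0,"yaw deg",np.degrees(yaw))
pts=[]
for v in range(224,258):
    u0=int(round(235+(v-217)*3.5/45));row=g[v,u0-6:u0+7];pts.append((u0-6+np.diff(row).argmin()+.5,v))
S=ray(r,pts,.03);sx,sy,a0,b0=cv2.fitLine((S[:,:2]*1000).astype(np.float32),cv2.DIST_HUBER,0,.01,.01).ravel()
print("stop angle",np.degrees(np.arctan2(sy,sx)))
t=np.linalg.solve([[vx,-sx],[vy,-sy]],[a0-x0,b0-y0]);C=np.array([x0+t[0]*vx,y0+t[0]*vy]);print("corner",C)
Rm=np.array([[np.cos(yaw),-np.sin(yaw)],[np.sin(yaw),np.cos(yaw)]])
B=ray(r,f([(500,174),(728,178),(722,342),(498,340)]),.052)[:,:2]*1000
loc=(B-C)@Rm;print("box corners local",loc.round(1).tolist(),"centre",B.mean(0),loc.mean(0),[np.linalg.norm(B[i]-B[i-1]).round(1) for i in range(4)])
Q=ray(r,f([(285,420),(430,430)]),.04)[:,:2]*1000;print("small box", ((Q-C)@Rm).round(0).tolist())
# stick top face corners: brightest brown
hsv=cv2.cvtColor(im,cv2.COLOR_BGR2HSV)
c=im[215:355,495:545];print()
cv2.imwrite("pics/st.png",cv2.resize(cv2.convertScaleAbs(c,alpha=1.6),None,fx=4.2,fy=4.2,interpolation=cv2.INTER_CUBIC))
hh=hsv[285,500:540];print(im[285,505:540].tolist())
E
```

```text
rail line 643.508 89.679016 yaw deg 7.690716
stop angle 7.4783096
corner [618.50946 274.7981 ]
box corners local [[-33.1, -218.1], [-48.0, -328.2], [-127.2, -315.3], [-113.8, -207.7]] centre [574.47799584  -0.88159019] [ -80.52840001 -267.30737738] [np.float64(81.4), np.float64(111.1), np.float64(80.2), np.float64(108.4)]
small box [[-140.0, -100.0], [-153.0, -170.0]]

[[125, 118, 114], [121, 116, 111], [123, 117, 112], [121, 112, 110], [122, 114, 111], [99, 98, 96], [63, 68, 75], [37, 43, 55], [42, 42, 57], [39, 44, 56], [39, 39, 50], [35, 45, 60], [48, 71, 95], [65, 88, 121], [63, 85, 114], [60, 84, 112], [54, 79, 111], [60, 81, 113], [57, 83, 114], [57, 79, 113], [63, 82, 108], [95, 99, 108], [118, 112, 107], [116, 107, 105], [115, 107, 104], [118, 110, 106], [120, 112, 108], [119, 113, 110], [120, 110, 108], [118, 111, 108], [119, 112, 108], [120, 115, 111], [120, 113, 109], [120, 112, 109], [118, 113, 108]]
```

View pics/st.png

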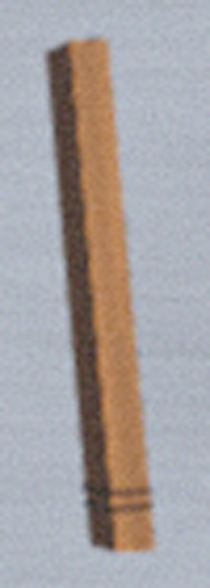

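The stick crop (×4.2, offset 495,215) shows the top face with its tip-end midpoint at (88,39) and its tail-end midpoint at (132.5,548), rings at the tail.

```bash
python3 - <<'E'
from h import *;import pickle
r=pickle.load(open("d0.pkl","rb"))["top"]
f=lambda a:np.array(a,float)/4.2+[495-.4,215-.4]
P=ray(r,f([(88,39),(132.5,548)]),.04)[:,:2]*1000
d=P[0]-P[1];print(P,np.linalg.norm(d),"yaw",np.degrees(np.arctan2(d[1],d[0])),"centre",P.mean(0))
u=d/np.linalg.norm(d);g=P.mean(0)-40*u;s=ctrl.observe();print("grip",g,"delta cm",(g-s["tcp_pos"][:2]*1000)/10)
E
```

```text
[[ 613.06754854 -338.00584858]
 [ 356.0559575  -356.19388319]] 257.65434700218776 yaw 4.047923323708147 centre [ 484.56175302 -347.09986588]
grip [ 444.6615388  -349.92349915] delta cm [28.86328238 17.70480398]
```

Emit:
{"fn": "step_arm", "kwargs": {"motion": [{"dr": [0,0,-2.5],"delta_pos": [3.6,2.2,0],"fingers": 100},{"dr": [0,0,-2.5],"delta_pos": [3.6,2.2,0],"fingers": 100},{"dr": [0,0,-2.5],"delta_pos": [3.6,2.2,0],"fingers": 100},{"dr": [0,0,-2.5],"delta_pos": [3.6,2.2,0],"fingers": 100},{"dr": [0,0,-2.5],"delta_pos": [3.6,2.2,0],"fingers": 100},{"dr": [0,0,0],"delta_pos": [3.6,2.2,0],"fingers": 100},{"dr": [0,0,0],"delta_pos": [3.6,2.2,0],"fingers": 100},{"dr": [0,0,0],"delta_pos": [3.6,2.3,0],"fingers": 100}], "grip_force": 50}}

```text
time: 0.95
tcp_pos: [0.4453, -0.3492, 0.2051]
ee_rot: [0.731, -0.682, -0.0, 0.0]
force: [-0.2, -0.6, 0.5]
grip_width: 1.0
```

Emit:
{"fn": "step_arm", "kwargs": {"motion": [{"dr": [0,0,0],"delta_pos": [0,0,0],"fingers": 100},{"dr": [0,0,0],"delta_pos": [0,0,0],"fingers": 100},{"dr": [0,0,0],"delta_pos": [0,0,0],"fingers": 100}]}}

```text
time: 1.25
tcp_pos: [0.4433, -0.3509, 0.2052]
ee_rot: [0.731, -0.682, -0.0, 0.0]
force: [0.1, -1.0, -0.0]
grip_width: 0.998
```

```bash
python3 - <<'E'
from h import *
r,T=wrist();im=r["frame"];cv2.imwrite("pics/w1.png",im);s=ctrl.observe();print(s["tcp_pos"],s["ee_rot"],s["force"])
x=R.from_quat(s["ee_rot"]).as_matrix()[:,0];print("toolx",np.degrees(np.arctan2(x[1],x[0])))
hsv=cv2.cvtColor(im,cv2.COLOR_BGR2HSV);m=cv2.inRange(hsv,(3,90,40),(25,255,255))
cs,_=cv2.findContours(m,0,1);c=max(cs,key=cv2.contourArea);print(cv2.boundingRect(c),cv2.minAreaRect(c),rect(ray(r,c[:,0],.04,T)))
E
```

```text
[ 0.44307117 -0.35119125  0.20535073] [ 7.30717068e-01 -6.82680343e-01 -1.74934606e-04  2.91536475e-04] [0.82032344 0.1216606  0.43747635]
toolx -86.10690588076464
(313, 14, 24, 297) ((324.5, 162.0), (296.0, 23.0), 90.0) (array([ 483.2, -348.2]), array([257.2,  18.9]), 4.31)
```

View pics/w1.png

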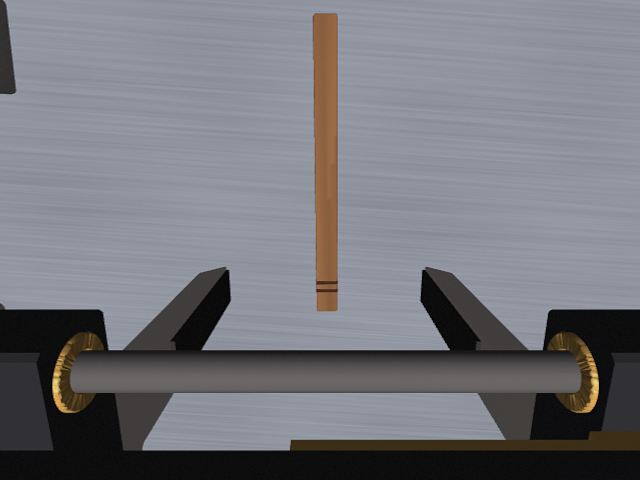

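The stick is centred between the fingers, at columns 313–337 and rows 14–310, with its tail nearest the tool. Descending now to grip it.

Emit:
{"fn": "step_arm", "kwargs": {"motion": [{"dr": [0,0,0],"delta_pos": [0,0,-4],"fingers": 100},{"dr": [0,0,0],"delta_pos": [0,0,-4],"fingers": 100},{"dr": [0,0,0],"delta_pos": [0,0,-4],"fingers": 100},{"dr": [0,0,0],"delta_pos": [0,0,-3.5],"fingers": 100},{"dr": [0,0,0],"delta_pos": [0,0,-2.5],"fingers": 60},{"dr": [0,0,0],"delta_pos": [0,0,-1.5],"fingers": 60},{"dr": [0,0,0],"delta_pos": [0,0,0],"fingers": 40},{"dr": [0,0,0],"delta_pos": [0,0,0],"fingers": 25}], "grip_force": 50}}

```text
time: 2.1
tcp_pos: [0.4443, -0.3515, 0.0116]
ee_rot: [0.731, -0.682, 0.001, 0.0]
force: [0.6, -0.6, -0.4]
grip_width: 0.697
```

Emit:
{"fn": "step_arm", "kwargs": {"motion": [{"dr": [0,0,0],"delta_pos": [0,0,0],"fingers": 0},{"dr": [0,0,0],"delta_pos": [0,0,0],"fingers": 0},{"dr": [0,0,0],"delta_pos": [0,0,0],"fingers": 0},{"dr": [0,0,0],"delta_pos": [0,0,0],"fingers": 0},{"dr": [0,0,0],"delta_pos": [0,0,0],"fingers": 0},{"dr": [0,0,0],"delta_pos": [0,0,0],"fingers": 0},{"dr": [0,0,0],"delta_pos": [0,0,0],"fingers": 0},{"dr": [0,0,0],"delta_pos": [0,0,0],"fingers": 0}]}}

```text
time: 2.9
tcp_pos: [0.4442, -0.3505, 0.0107]
ee_rot: [0.731, -0.682, 0.0, 0.0]
force: [0.5, -1.1, 1.0]
grip_width: 0.205
```

Emit:
{"fn": "step_arm", "kwargs": {"motion": [{"dr": [0,0,0],"delta_pos": [0,0,3],"fingers": 0},{"dr": [0,0,0],"delta_pos": [0,0,3],"fingers": 0},{"dr": [0,0,8],"delta_pos": [0,0,3],"fingers": 0},{"dr": [0,0,8],"delta_pos": [0,0,0],"fingers": 0},{"dr": [0,0,8],"delta_pos": [0,0,0],"fingers": 0},{"dr": [0,0,8],"delta_pos": [0,0,0],"fingers": 0},{"dr": [0,0,8],"delta_pos": [0,0,0],"fingers": 0},{"dr": [0,0,8],"delta_pos": [0,0,0],"fingers": 0}]}}

```text
time: 3.7
tcp_pos: [0.4437, -0.35, 0.0997]
ee_rot: [0.946, -0.323, -0.001, -0.0]
force: [0.6, 0.2, -1.5]
grip_width: 0.209
```

Emit:
{"fn": "step_arm", "kwargs": {"motion": [{"dr": [0,0,8],"delta_pos": [1.0,3,0],"fingers": 0},{"dr": [0,0,8],"delta_pos": [1,3,0],"fingers": 0},{"dr": [0,0,8],"delta_pos": [1,3,0],"fingers": 0},{"dr": [0,0,8],"delta_pos": [1,3,0],"fingers": 0},{"dr": [0,0,8],"delta_pos": [1,3,0],"fingers": 0},{"dr": [0,0,5.7],"delta_pos": [1,3,0],"fingers": 0},{"dr": [0,0,0],"delta_pos": [1,3,0],"fingers": 0},{"dr": [0,0,0],"delta_pos": [0.5,2.4,0],"fingers": 0}]}}

```text
time: 4.5
tcp_pos: [0.5192, -0.1145, 0.0999]
ee_rot: [0.998, 0.068, -0.0, -0.0]
force: [-0.1, -0.2, -1.7]
grip_width: 0.214
```

Emit:
{"fn": "step_arm", "kwargs": {"motion": [{"dr": [0,0,0],"delta_pos": [0,0,0],"fingers": 0},{"dr": [0,0,0],"delta_pos": [0,0,0],"fingers": 0},{"dr": [0,0,0],"delta_pos": [0,0,0],"fingers": 0}]}}

```text
time: 4.8
tcp_pos: [0.5187, -0.1173, 0.1002]
ee_rot: [0.998, 0.067, -0.0, 0.0]
force: [-0.8, -0.3, -1.1]
grip_width: 0.21
```

```bash
cat >> h.py <<'E'
C=np.array([618.5,274.8]);Y=np.radians(7.6);Rm=np.array([[np.cos(Y),-np.sin(Y)],[np.sin(Y),np.cos(Y)]])
def loc(p): return ((np.asarray(p)[...,:2]*1000-C)@Rm).round(1)
def state():
    s=ctrl.observe();x=R.from_quat(s["ee_rot"]).as_matrix()[:,0]
    print("t",s["time"],"tcp",s["tcp_pos"].round(4),"loc",loc(s["tcp_pos"]),"toolx",np.degrees(np.arctan2(x[1],x[0])).round(2),"F loc",(s["force"][:2]@Rm).round(1),s["force"][2].round(1));return s
E
python3 - <<'E'
from h import *
state();r,T=wrist();im=r["frame"];cv2.imwrite("pics/w2.png",im);t=get_image("top");cv2.imwrite("pics/t2.png",t["frame"])
cv2.imwrite("pics/c2.png",np.vstack([im[::2,::2],cv2.resize(t["frame"][150:350,200:520],(320,200))]))
E
```

```text
t 4.8 tcp [ 0.5187 -0.1173  0.1002] loc [-150.7 -375.4] toolx 7.64 F loc [-0.8 -0.2] -1.1
```

View pics/w2.png

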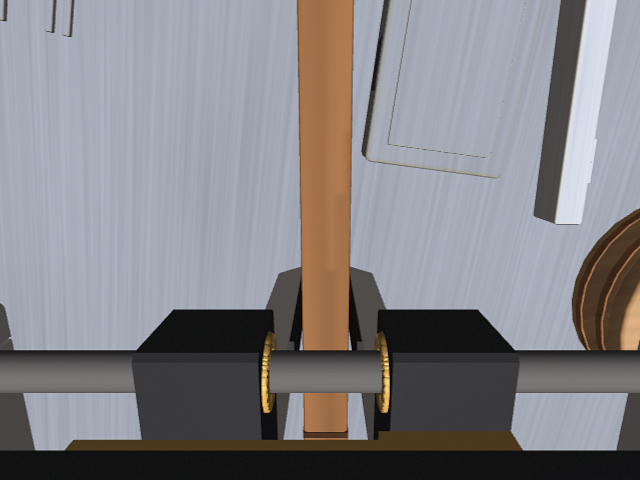

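The wrist view shows the stick parallel to the rail. The box's rear-outer lid corner is at (365,158), its rear-rail corner at (499,178), and the rail's inner end is at (535,215) at the bottom and (557,223) at the top. A quick check of these in the rail frame:

```bash
python3 - <<'E'
from h import *
s=state();r,T=wrist()
print("box",loc(ray(r,[(365,158),(499,178)],.052,T)),"railend top/bot",loc(ray(r,[(557,223)],.03,T)),loc(ray(r,[(535,215),(561,30)],0,T)))
g=cv2.cvtColor(r["frame"],6).astype(float);pts=[(540+np.diff(g[v,540:600]).argmax()+.5,v) for v in range(10,210,10)]
L=loc(ray(r,pts,.03,T));print("rail top inner edge",L[[0,5,10,15,19]].tolist(),"slope deg",np.degrees(np.polyfit(L[:,1],L[:,0],1)[0]))
E
```

```text
t 4.9 tcp [ 0.5188 -0.1175  0.1003] loc [-150.7 -375.6] toolx 7.6 F loc [-0.5  0.2] -0.5
box [[-127.6 -316.1]
 [ -49.  -327.6]] railend top/bot [[   2.1 -358.9]] [[   3.4 -359.1]
 [   4.8 -235.3]]
rail top inner edge [[-0.3, -232.4], [-0.2, -259.4], [-0.2, -287.9], [-0.1, -318.2], [0.3, -343.7]] slope deg -0.12585051605553765
```

Emit:
{"fn": "step_arm", "kwargs": {"motion": [{"dr": [0,0,0],"delta_pos": [0,0,-3],"fingers": 0},{"dr": [0,0,0],"delta_pos": [0,0,-3],"fingers": 0},{"dr": [0,0,0],"delta_pos": [0,0,-1.6],"fingers": 0},{"dr": [0,0,0],"delta_pos": [0,0,-0.8],"fingers": 0},{"dr": [0,0,0],"delta_pos": [0.4,0.053,0],"fingers": 0},{"dr": [0,0,0],"delta_pos": [0.4,0.053,0],"fingers": 0},{"dr": [0,0,0],"delta_pos": [0.4,0.053,0],"fingers": 0},{"dr": [0,0,0],"delta_pos": [0.4,0.053,0],"fingers": 0}]}}

```text
time: 5.75
tcp_pos: [0.5358, -0.1149, 0.0178]
ee_rot: [0.998, 0.067, 0.0, 0.001]
force: [-1.8, -0.9, 0.2]
grip_width: 0.209
```

Emit:
{"fn": "step_arm", "kwargs": {"motion": [{"dr": [0,0,0],"delta_pos": [0.4,0.053,0],"fingers": 0},{"dr": [0,0,0],"delta_pos": [0.4,0.053,0],"fingers": 0},{"dr": [0,0,0],"delta_pos": [0.4,0.053,0],"fingers": 0},{"dr": [0,0,0],"delta_pos": [0.4,0.053,0],"fingers": 0},{"dr": [0,0,0],"delta_pos": [0.4,0.053,0],"fingers": 0},{"dr": [0,0,0],"delta_pos": [0.4,0.053,0],"fingers": 0},{"dr": [0,0,0],"delta_pos": [0.4,0.053,0],"fingers": 0},{"dr": [0,0,0],"delta_pos": [0.4,0.053,0],"fingers": 0}]}}

```text
time: 6.55
tcp_pos: [0.5673, -0.1098, 0.0163]
ee_rot: [0.998, 0.067, -0.0, -0.0]
force: [-2.7, 0.7, -1.0]
grip_width: 0.211
```

Emit:
{"fn": "step_arm", "kwargs": {"motion": [{"dr": [0,0,0],"delta_pos": [0.2,0.026,0],"fingers": 0},{"dr": [0,0,0],"delta_pos": [0.2,0.026,0],"fingers": 0},{"dr": [0,0,0],"delta_pos": [0.2,0.026,0],"fingers": 0}]}}

```text
time: 6.85
tcp_pos: [0.5732, -0.1092, 0.0164]
ee_rot: [0.998, 0.067, -0.0, -0.0]
force: [-2.2, -0.3, -1.2]
grip_width: 0.211
```

```bash
python3 - <<'E'
from h import *
state()
E
```

```text
t 6.85 tcp [ 0.5732 -0.1092  0.0164] loc [ -95.7 -374.6] toolx 7.69 F loc [-2.2 -0. ] -1.2
```

Emit:
{"fn": "step_arm", "kwargs": {"motion": [{"dr": [0,0,0],"delta_pos": [0.2,0.026,0],"fingers": 0},{"dr": [0,0,0],"delta_pos": [0.2,0.026,0],"fingers": 0},{"dr": [0,0,0],"delta_pos": [0.1,0.013,0],"fingers": 0},{"dr": [0,0,0],"delta_pos": [0.1,0.013,0],"fingers": 0}]}}

```text
time: 7.25
tcp_pos: [0.5792, -0.1085, 0.0165]
ee_rot: [0.998, 0.067, 0.0, 0.0]
force: [-2.5, -0.2, -1.1]
grip_width: 0.214
```

```bash
python3 - <<'E'
from h import *
state();r,T=wrist();cv2.imwrite("pics/w3.png",r["frame"]);t=get_image("top")["frame"]
cv2.imwrite("pics/c3.png",cv2.convertScaleAbs(cv2.resize(t[180:290,220:440],None,fx=3.6,fy=3.6,interpolation=2),alpha=1.6,beta=-40))
state()
E
```

```text
t 7.25 tcp [ 0.5792 -0.1085  0.0165] loc [ -89.7 -374.7] toolx 7.69 F loc [-2.5  0.1] -1.1
t 7.35 tcp [ 0.5794 -0.1085  0.0165] loc [ -89.5 -374.8] toolx 7.69 F loc [-2.4  0.4] -2.3
```

View pics/c3.png

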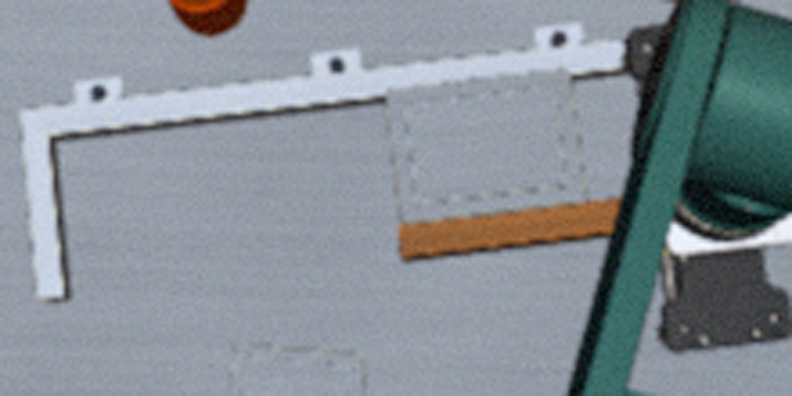

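In the crop the box lies between stick and rail, nearly or fully against it (lid rail edge from (388,90) to (570,70)). The force is still only sliding friction, so I'll press in 0.5–1 mm steps until it rises.

Emit:
{"fn": "step_arm", "kwargs": {"motion": [{"dr": [0,0,0],"delta_pos": [0.1,0.013,0],"fingers": 0},{"dr": [0,0,0],"delta_pos": [0,0,0],"fingers": 0}]}}

```text
time: 7.55
tcp_pos: [0.5798, -0.1084, 0.0165]
ee_rot: [0.998, 0.067, -0.0, 0.0]
force: [-3.1, -0.0, -0.8]
grip_width: 0.207
```

Emit:
{"fn": "step_arm", "kwargs": {"motion": [{"dr": [0,0,0],"delta_pos": [0.1,0.013,0],"fingers": 0},{"dr": [0,0,0],"delta_pos": [0,0,0],"fingers": 0}]}}

```text
time: 7.75
tcp_pos: [0.5799, -0.1084, 0.0164]
ee_rot: [0.998, 0.067, -0.001, 0.0]
force: [-5.9, -1.3, 0.5]
grip_width: 0.208
```

Emit:
{"fn": "step_arm", "kwargs": {"motion": [{"dr": [0,0,0],"delta_pos": [0.1,0.013,0],"fingers": 0},{"dr": [0,0,0],"delta_pos": [0,0,0],"fingers": 0}]}}

```text
time: 7.95
tcp_pos: [0.58, -0.1084, 0.0163]
ee_rot: [0.998, 0.067, -0.002, 0.0]
force: [-7.8, -1.2, 1.9]
grip_width: 0.209
```

The stick has stalled and force is building, so the box is on the rail. One more press, then I'll back off.

Emit:
{"fn": "step_arm", "kwargs": {"motion": [{"dr": [0,0,0],"delta_pos": [0.2,0.026,0],"fingers": 0},{"dr": [0,0,0],"delta_pos": [0,0,0],"fingers": 0}]}}

```text
time: 8.15
tcp_pos: [0.5805, -0.1084, 0.0162]
ee_rot: [0.998, 0.068, -0.004, 0.0]
force: [-11.0, -2.4, 3.4]
grip_width: 0.209
```

Emit:
{"fn": "step_arm", "kwargs": {"motion": [{"dr": [0,0,0],"delta_pos": [-0.3,-0.04,0],"fingers": 0},{"dr": [0,0,0],"delta_pos": [-0.3,-0.04,0],"fingers": 0},{"dr": [0,0,0],"delta_pos": [-1,-0.13,0],"fingers": 0},{"dr": [0,0,0],"delta_pos": [-1,-0.13,0],"fingers": 0},{"dr": [0,0,0],"delta_pos": [-1,-0.13,0],"fingers": 0},{"dr": [0,0,0],"delta_pos": [0.4,-3,0],"fingers": 0},{"dr": [0,0,0],"delta_pos": [0.4,-3,0],"fingers": 0},{"dr": [0,0,0],"delta_pos": [0.4,-3,0],"fingers": 0}]}}

```text
time: 8.95
tcp_pos: [0.5599, -0.2033, 0.0169]
ee_rot: [0.998, 0.067, 0.001, 0.0]
force: [0.2, -0.1, -2.0]
grip_width: 0.213
```

Emit:
{"fn": "step_arm", "kwargs": {"motion": [{"dr": [0,0,0],"delta_pos": [0.4,-3,0],"fingers": 0},{"dr": [0,0,0],"delta_pos": [0.26,-2,0],"fingers": 0},{"dr": [0,0,0],"delta_pos": [0,0,0],"fingers": 0},{"dr": [0,0,0],"delta_pos": [0,0,0],"fingers": 0}]}}

```text
time: 9.35
tcp_pos: [0.5663, -0.2521, 0.0163]
ee_rot: [0.998, 0.067, -0.0, -0.001]
force: [0.7, 1.2, -1.0]
grip_width: 0.211
```

```bash
python3 - <<'E'
from h import *
state();r,T=wrist();t=get_image("top")["frame"]
a=r["frame"][:300];b=cv2.convertScaleAbs(cv2.resize(t[180:275,220:433],(640,285),interpolation=2),alpha=1.6,beta=-40)
cv2.imwrite("pics/c4.png",np.vstack([a,b]))
E
```

```text
t 9.35 tcp [ 0.5663 -0.2521  0.0163] loc [-121.4 -515.4] toolx 7.64 F loc [0.9 1.1] -1.0
```

View pics/c4.png

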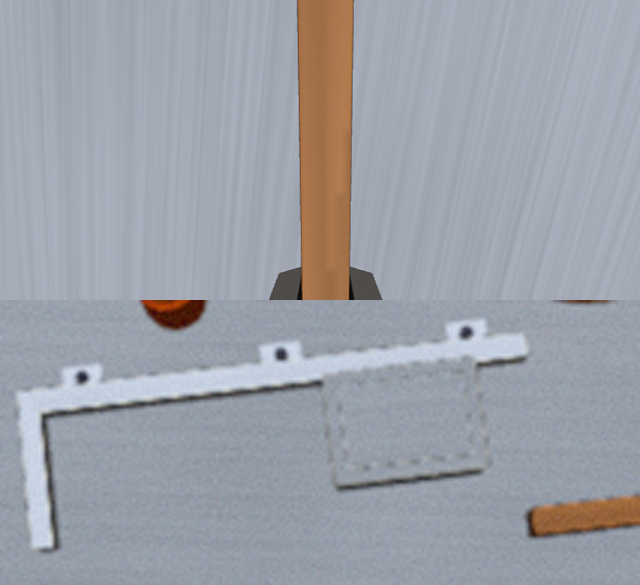

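The lower panel shows the box flush with the rail, its lid edge on the rail line from (325,375) to (475,360). The stick tip is clear behind it at (528,508). Next I'll shift the stick behind the box to local x ≈ −49 and feed with a slight drift into the rail.

Emit:
{"fn": "step_arm", "kwargs": {"motion": [{"dr": [0,0,0],"delta_pos": [2.4,0.32,0],"fingers": 0},{"dr": [0,0,0],"delta_pos": [2.4,0.32,0],"fingers": 0},{"dr": [0,0,0],"delta_pos": [1.6,0.21,0],"fingers": 0},{"dr": [0,0,0],"delta_pos": [0.8,0.11,0],"fingers": 0},{"dr": [0,0,0],"delta_pos": [0,0,0],"fingers": 0},{"dr": [0,0,0],"delta_pos": [0,0,0],"fingers": 0}]}}

```text
time: 10.05
tcp_pos: [0.6381, -0.2423, 0.0163]
ee_rot: [0.998, 0.067, -0.001, -0.0]
force: [-0.4, 0.6, -2.1]
grip_width: 0.21
```

```bash
python3 - <<'E'
from h import *
state()
E
```

```text
t 10.05 tcp [ 0.6381 -0.2423  0.0163] loc [ -49.  -515.2] toolx 7.73 F loc [-0.3  0.7] -2.1
```

Emit:
{"fn": "step_arm", "kwargs": {"motion": [{"dr": [0,0,0],"delta_pos": [-0.053,0.397,0],"fingers": 0},{"dr": [0,0,0],"delta_pos": [-0.053,0.397,0],"fingers": 0},{"dr": [0,0,0],"delta_pos": [-0.04,0.298,0],"fingers": 0},{"dr": [0,0,0],"delta_pos": [-0.04,0.298,0],"fingers": 0},{"dr": [0,0,0],"delta_pos": [-0.04,0.298,0],"fingers": 0},{"dr": [0,0,0],"delta_pos": [-0.036,0.298,0],"fingers": 0},{"dr": [0,0,0],"delta_pos": [-0.036,0.298,0],"fingers": 0},{"dr": [0,0,0],"delta_pos": [-0.036,0.298,0],"fingers": 0}]}}

```text
time: 10.85
tcp_pos: [0.6353, -0.2169, 0.0165]
ee_rot: [0.998, 0.067, 0.0, -0.0]
force: [0.1, 0.2, -1.4]
grip_width: 0.208
```

Emit:
{"fn": "step_arm", "kwargs": {"motion": [{"dr": [0,0,0],"delta_pos": [-0.036,0.298,0],"fingers": 0},{"dr": [0,0,0],"delta_pos": [-0.036,0.298,0],"fingers": 0},{"dr": [0,0,0],"delta_pos": [-0.036,0.298,0],"fingers": 0},{"dr": [0,0,0],"delta_pos": [-0.036,0.298,0],"fingers": 0},{"dr": [0,0,0],"delta_pos": [-0.047,0.397,0],"fingers": 0},{"dr": [0,0,0],"delta_pos": [-0.047,0.397,0],"fingers": 0},{"dr": [0,0,0],"delta_pos": [-0.047,0.397,0],"fingers": 0},{"dr": [0,0,0],"delta_pos": [-0.047,0.397,0],"fingers": 0}]}}

```text
time: 11.65
tcp_pos: [0.6319, -0.189, 0.0165]
ee_rot: [0.998, 0.067, -0.0, 0.0]
force: [-0.2, -3.2, -1.2]
grip_width: 0.208
```

```bash
python3 - <<'E'
from h import *
state();t=get_image("top")["frame"]
cv2.imwrite("pics/c5.png",cv2.convertScaleAbs(cv2.resize(t[180:275,220:433],None,fx=3.6,fy=3.6,interpolation=2),alpha=1.6,beta=-40))
E
```

```text
t 11.65 tcp [ 0.6319 -0.189   0.0165] loc [ -48.  -461.5] toolx 7.7 F loc [-0.7 -3.1] -1.2
```

View pics/c5.png

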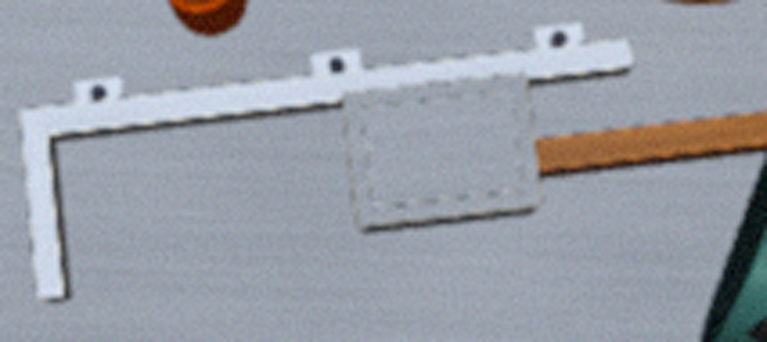

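The box is moving flush along the rail with the stick square behind it at (540,155). Continuing the feed.

Emit:
{"fn": "step_arm", "kwargs": {"motion": [{"dr": [0,0,0],"delta_pos": [-0.059,0.496,0],"fingers": 0},{"dr": [0,0,0],"delta_pos": [-0.059,0.496,0],"fingers": 0},{"dr": [0,0,0],"delta_pos": [-0.059,0.496,0],"fingers": 0},{"dr": [0,0,0],"delta_pos": [-0.059,0.496,0],"fingers": 0},{"dr": [0,0,0],"delta_pos": [-0.059,0.496,0],"fingers": 0},{"dr": [0,0,0],"delta_pos": [-0.059,0.496,0],"fingers": 0},{"dr": [0,0,0],"delta_pos": [-0.059,0.496,0],"fingers": 0},{"dr": [0,0,0],"delta_pos": [-0.059,0.496,0],"fingers": 0}]}}

```text
time: 12.5
tcp_pos: [0.6271, -0.1493, 0.0165]
ee_rot: [0.998, 0.067, -0.0, 0.0]
force: [-1.5, -3.6, -1.9]
grip_width: 0.208
```

Emit:
{"fn": "step_arm", "kwargs": {"motion": [{"dr": [0,0,0],"delta_pos": [-0.059,0.496,0],"fingers": 0},{"dr": [0,0,0],"delta_pos": [-0.059,0.496,0],"fingers": 0},{"dr": [0,0,0],"delta_pos": [-0.059,0.496,0],"fingers": 0},{"dr": [0,0,0],"delta_pos": [-0.059,0.496,0],"fingers": 0},{"dr": [0,0,0],"delta_pos": [-0.059,0.496,0],"fingers": 0},{"dr": [0,0,0],"delta_pos": [-0.059,0.496,0],"fingers": 0},{"dr": [0,0,0],"delta_pos": [-0.059,0.496,0],"fingers": 0},{"dr": [0,0,0],"delta_pos": [-0.059,0.496,0],"fingers": 0}]}}

```text
time: 13.3
tcp_pos: [0.6225, -0.1095, 0.0164]
ee_rot: [0.998, 0.067, -0.0, -0.0]
force: [-1.7, -3.4, -0.7]
grip_width: 0.209
```

```bash
python3 - <<'E'
from h import *
state();t=get_image("top")["frame"]
cv2.imwrite("pics/c6.png",cv2.convertScaleAbs(cv2.resize(t[180:275,220:433],None,fx=3.6,fy=3.6,interpolation=2),alpha=1.6,beta=-40))
E
```

```text
t 13.3 tcp [ 0.6225 -0.1095  0.0164] loc [ -46.9 -381.5] toolx 7.68 F loc [-2.1 -3.1] -0.7
```

View pics/c6.png

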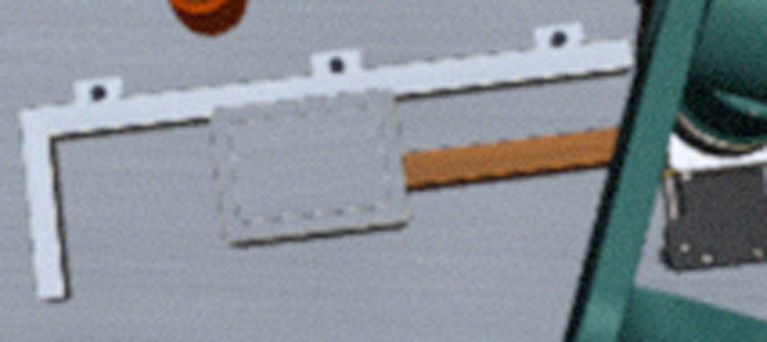

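The box is still flush, with its front edge at (213,110). The lateral force of 2 N is plenty, so I'll continue parallel to the rail without drift.

Emit:
{"fn": "step_arm", "kwargs": {"motion": [{"dr": [0,0,0],"delta_pos": [-0.067,0.496,0],"fingers": 0},{"dr": [0,0,0],"delta_pos": [-0.067,0.496,0],"fingers": 0},{"dr": [0,0,0],"delta_pos": [-0.067,0.496,0],"fingers": 0},{"dr": [0,0,0],"delta_pos": [-0.067,0.496,0],"fingers": 0},{"dr": [0,0,0],"delta_pos": [-0.067,0.496,0],"fingers": 0},{"dr": [0,0,0],"delta_pos": [-0.067,0.496,0],"fingers": 0},{"dr": [0,0,0],"delta_pos": [-0.067,0.496,0],"fingers": 0},{"dr": [0,0,0],"delta_pos": [-0.067,0.496,0],"fingers": 0}]}}

```text
time: 14.15
tcp_pos: [0.6173, -0.0698, 0.0166]
ee_rot: [0.998, 0.067, 0.0, -0.0]
force: [-0.8, -2.0, -0.7]
grip_width: 0.207
```

Emit:
{"fn": "step_arm", "kwargs": {"motion": [{"dr": [0,0,0],"delta_pos": [-0.067,0.496,0],"fingers": 0},{"dr": [0,0,0],"delta_pos": [-0.067,0.496,0],"fingers": 0},{"dr": [0,0,0],"delta_pos": [-0.067,0.496,0],"fingers": 0},{"dr": [0,0,0],"delta_pos": [-0.067,0.496,0],"fingers": 0},{"dr": [0,0,0],"delta_pos": [-0.067,0.496,0],"fingers": 0},{"dr": [0,0,0],"delta_pos": [-0.067,0.496,0],"fingers": 0},{"dr": [0,0,0],"delta_pos": [-0.067,0.496,0],"fingers": 0},{"dr": [0,0,0],"delta_pos": [-0.067,0.496,0],"fingers": 0}]}}

```text
time: 14.95
tcp_pos: [0.6119, -0.0302, 0.0165]
ee_rot: [0.998, 0.067, 0.0, -0.0]
force: [0.5, -1.9, -1.1]
grip_width: 0.207
```

Emit:
{"fn": "step_arm", "kwargs": {"motion": [{"dr": [0,0,0],"delta_pos": [-0.04,0.297,0],"fingers": 0},{"dr": [0,0,0],"delta_pos": [-0.04,0.297,0],"fingers": 0},{"dr": [0,0,0],"delta_pos": [-0.027,0.198,0],"fingers": 0},{"dr": [0,0,0],"delta_pos": [-0.027,0.198,0],"fingers": 0},{"dr": [0,0,0],"delta_pos": [-0.027,0.198,0],"fingers": 0},{"dr": [0,0,0],"delta_pos": [-0.027,0.198,0],"fingers": 0},{"dr": [0,0,0],"delta_pos": [-0.027,0.198,0],"fingers": 0}]}}

```text
time: 15.65
tcp_pos: [0.6097, -0.0147, 0.0165]
ee_rot: [0.998, 0.067, 0.0, 0.0]
force: [0.6, -2.9, -0.6]
grip_width: 0.208
```

```bash
python3 - <<'E'
from h import *
state()
E
```

```text
t 15.65 tcp [ 0.6097 -0.0147  0.0165] loc [ -47.  -285.8] toolx 7.68 F loc [ 0.2 -2.9] -0.6
```

Emit:
{"fn": "step_arm", "kwargs": {"motion": [{"dr": [0,0,0],"delta_pos": [-0.01,0.15,0],"fingers": 0},{"dr": [0,0,0],"delta_pos": [-0.01,0.15,0],"fingers": 0},{"dr": [0,0,0],"delta_pos": [-0.01,0.15,0],"fingers": 0},{"dr": [0,0,0],"delta_pos": [0,0,0],"fingers": 0}]}}

```text
time: 16.05
tcp_pos: [0.6093, -0.0099, 0.0165]
ee_rot: [0.998, 0.067, -0.0, -0.0]
force: [0.9, -2.3, -0.6]
grip_width: 0.213
```

Emit:
{"fn": "step_arm", "kwargs": {"motion": [{"dr": [0,0,0],"delta_pos": [-0.005,0.1,0],"fingers": 0},{"dr": [0,0,0],"delta_pos": [-0.005,0.1,0],"fingers": 0},{"dr": [0,0,0],"delta_pos": [0,0,0],"fingers": 0}]}}

```text
time: 16.35
tcp_pos: [0.6092, -0.0082, 0.0165]
ee_rot: [0.998, 0.067, -0.0, -0.0]
force: [-0.6, -3.5, -1.1]
grip_width: 0.211
```

Emit:
{"fn": "step_arm", "kwargs": {"motion": [{"dr": [0,0,0],"delta_pos": [-0.01,0.1,0],"fingers": 0},{"dr": [0,0,0],"delta_pos": [0,0,0],"fingers": 0}]}}

```text
time: 16.55
tcp_pos: [0.6092, -0.0075, 0.0165]
ee_rot: [0.998, 0.067, 0.0, 0.0]
force: [-1.0, -4.1, -1.4]
grip_width: 0.207
```

Emit:
{"fn": "step_arm", "kwargs": {"motion": [{"dr": [0,0,0],"delta_pos": [-0.01,0.1,0],"fingers": 0},{"dr": [0,0,0],"delta_pos": [0,0,0],"fingers": 0}]}}

```text
time: 16.75
tcp_pos: [0.6093, -0.0075, 0.0167]
ee_rot: [0.998, 0.067, 0.0, 0.001]
force: [0.1, -6.6, -0.1]
grip_width: 0.208
```

Emit:
{"fn": "step_arm", "kwargs": {"motion": [{"dr": [0,0,0],"delta_pos": [-0.01,0.1,0],"fingers": 0},{"dr": [0,0,0],"delta_pos": [0,0,0],"fingers": 0}]}}

```text
time: 16.95
tcp_pos: [0.6094, -0.0075, 0.0169]
ee_rot: [0.998, 0.067, 0.0, 0.002]
force: [-0.3, -7.7, 0.1]
grip_width: 0.213
```

Emit:
{"fn": "step_arm", "kwargs": {"motion": [{"dr": [0,0,0],"delta_pos": [-0.01,0.1,0],"fingers": 0},{"dr": [0,0,0],"delta_pos": [0,0,0],"fingers": 0}]}}

```text
time: 17.15
tcp_pos: [0.6095, -0.0075, 0.0171]
ee_rot: [0.998, 0.067, 0.0, 0.003]
force: [1.0, -10.7, -0.3]
grip_width: 0.212
```

```bash
python3 - <<'E'
from h import *
state();t=get_image("top")["frame"]
cv2.imwrite("pics/c7.png",cv2.convertScaleAbs(cv2.resize(t[195:275,220:360],None,fx=5.6,fy=5.6,interpolation=2),alpha=1.6,beta=-40))
E
```

```text
t 17.15 tcp [ 0.6095 -0.0075  0.0171] loc [ -46.3 -278.6] toolx 7.66 F loc [ -0.4 -10.8] -0.3
```

View pics/c7.png

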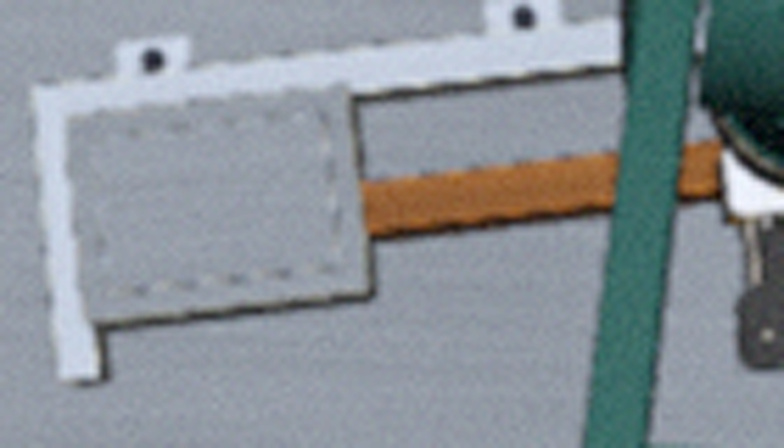

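The box sits in the corner touching rail and stop (lid corner at (70,112)). The stick stalled with force rising to 11 N, so the box is home. I'll back the stick off and lower it gently.

Emit:
{"fn": "step_arm", "kwargs": {"motion": [{"dr": [0,0,0],"delta_pos": [0.04,-0.3,0],"fingers": 0},{"dr": [0,0,0],"delta_pos": [0.0,-0.3,0],"fingers": 0},{"dr": [0,0,0],"delta_pos": [0.07,-1,0],"fingers": 0},{"dr": [0,0,0],"delta_pos": [0.1,-1.5,0],"fingers": 0},{"dr": [0,0,0],"delta_pos": [0.1,-1.5,0],"fingers": 0},{"dr": [0,0,0],"delta_pos": [0,0,0],"fingers": 0},{"dr": [0,0,0],"delta_pos": [0,0,-0.2],"fingers": 0},{"dr": [0,0,0],"delta_pos": [0,0,-0.2],"fingers": 0}]}}

```text
time: 18.0
tcp_pos: [0.612, -0.0501, 0.0123]
ee_rot: [0.998, 0.067, 0.0, -0.0]
force: [-0.1, -0.3, -1.8]
grip_width: 0.209
```

Emit:
{"fn": "step_arm", "kwargs": {"motion": [{"dr": [0,0,0],"delta_pos": [0,0,-0.1],"fingers": 0},{"dr": [0,0,0],"delta_pos": [0,0,0],"fingers": 0}]}}

```text
time: 18.2
tcp_pos: [0.6117, -0.0497, 0.0111]
ee_rot: [0.998, 0.067, -0.0, -0.0]
force: [0.5, -0.5, -1.8]
grip_width: 0.208
```

Emit:
{"fn": "step_arm", "kwargs": {"motion": [{"dr": [0,0,0],"delta_pos": [0,0,-0.05],"fingers": 0},{"dr": [0,0,0],"delta_pos": [0,0,0],"fingers": 0}]}}

```text
time: 18.4
tcp_pos: [0.612, -0.05, 0.011]
ee_rot: [0.998, 0.067, 0.0, -0.0]
force: [-0.4, -0.1, -1.9]
grip_width: 0.207
```

Emit:
{"fn": "step_arm", "kwargs": {"motion": [{"dr": [0,0,0],"delta_pos": [0,0,-0.05],"fingers": 0},{"dr": [0,0,0],"delta_pos": [0,0,0],"fingers": 0}]}}

```text
time: 18.6
tcp_pos: [0.6122, -0.0501, 0.0107]
ee_rot: [0.998, 0.067, 0.0, -0.0]
force: [-0.3, -0.3, -0.6]
grip_width: 0.208
```

Emit:
{"fn": "step_arm", "kwargs": {"motion": [{"dr": [0,0,0],"delta_pos": [0,0,-0.05],"fingers": 0},{"dr": [0,0,0],"delta_pos": [0,0,0],"fingers": 0}]}}

```text
time: 18.8
tcp_pos: [0.6122, -0.0501, 0.0107]
ee_rot: [0.998, 0.067, 0.0, -0.0]
force: [-2.0, 0.3, 2.7]
grip_width: 0.208
```

Emit:
{"fn": "step_arm", "kwargs": {"motion": [{"dr": [0,0,0],"delta_pos": [0,0,-0.05],"fingers": 0},{"dr": [0,0,0],"delta_pos": [0,0,0],"fingers": 0}]}}

```text
time: 19.0
tcp_pos: [0.6122, -0.0501, 0.0107]
ee_rot: [0.998, 0.067, 0.0, -0.0]
force: [-2.2, 1.2, 5.5]
grip_width: 0.21
```

The stick is resting on the worktop. I'll open only part way so the fingers stay clear of the rail, then lift.

Emit:
{"fn": "step_arm", "kwargs": {"motion": [{"dr": [0,0,0],"delta_pos": [0,0,0.08],"fingers": 20},{"dr": [0,0,0],"delta_pos": [0,0,0],"fingers": 26},{"dr": [0,0,0],"delta_pos": [0,0,0],"fingers": 32},{"dr": [0,0,0],"delta_pos": [0,0,0],"fingers": 40},{"dr": [0,0,0],"delta_pos": [0,0,0],"fingers": 40},{"dr": [0,0,0],"delta_pos": [0,0,0],"fingers": 40},{"dr": [0,0,0],"delta_pos": [0,0,0],"fingers": 40}]}}

```text
time: 19.7
tcp_pos: [0.612, -0.0503, 0.0102]
ee_rot: [0.998, 0.067, 0.0, 0.0]
force: [0.2, -0.1, -0.0]
grip_width: 0.399
```

Emit:
{"fn": "step_arm", "kwargs": {"motion": [{"dr": [0,0,0],"delta_pos": [0,0,1],"fingers": 40},{"dr": [0,0,0],"delta_pos": [0,0,2],"fingers": 40},{"dr": [0,0,0],"delta_pos": [0,0,3],"fingers": 40},{"dr": [0,0,0],"delta_pos": [0,0,4],"fingers": 40},{"dr": [0,0,0],"delta_pos": [-3,0,4],"fingers": 40},{"dr": [0,0,0],"delta_pos": [-5,0,0],"fingers": 40},{"dr": [0,0,0],"delta_pos": [-5,0,0],"fingers": 40},{"dr": [0,0,0],"delta_pos": [-5,0,0],"fingers": 40}]}}

```text
time: 20.5
tcp_pos: [0.4307, -0.0503, 0.1516]
ee_rot: [0.998, 0.067, 0.001, 0.0]
force: [-0.9, -1.1, -0.3]
grip_width: 0.4
```

Emit:
{"fn": "step_arm", "kwargs": {"motion": [{"dr": [0,0,0],"delta_pos": [-5,-1,0],"fingers": 40},{"dr": [0,0,0],"delta_pos": [-3,-1,0],"fingers": 40},{"dr": [0,0,0],"delta_pos": [0,0,0],"fingers": 40},{"dr": [0,0,0],"delta_pos": [0,0,0],"fingers": 40},{"dr": [0,0,0],"delta_pos": [0,0,0],"fingers": 40}]}}

```text
time: 21.0
tcp_pos: [0.354, -0.0701, 0.151]
ee_rot: [0.998, 0.067, 0.001, 0.0]
force: [-0.2, 0.2, 0.4]
grip_width: 0.406
```

```bash
python3 - <<'E'
from h import *
state();r=get_image("top");t=r["frame"]
cv2.imwrite("pics/c8.png",cv2.convertScaleAbs(cv2.resize(t[100:350,110:460],None,fx=2.28,fy=2.28,interpolation=2),alpha=1.5,beta=-30))
E
```

```text
t 21.0 tcp [ 0.354  -0.0701  0.151 ] loc [-307.7 -306.9] toolx 7.71 F loc [-0.1  0.3] 0.4
```

View pics/c8.png

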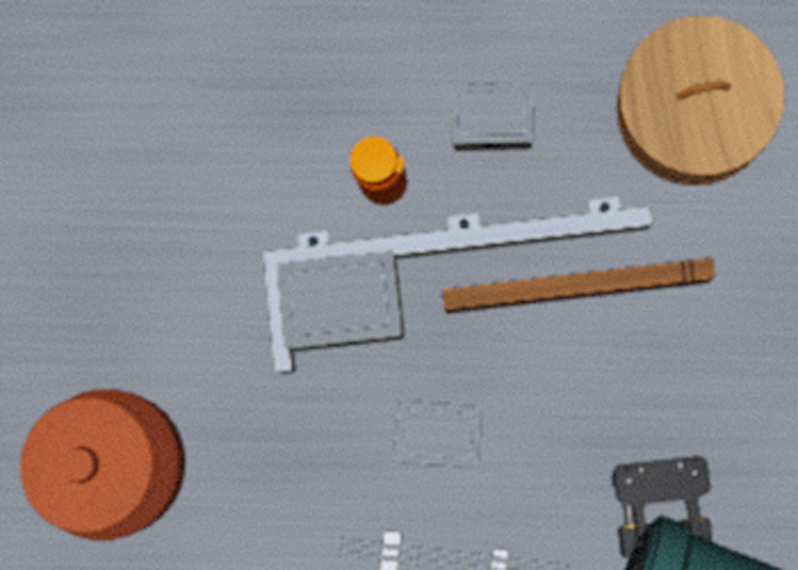

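The final view shows the box in the corner between rail and stop, and the stick lying level with a clear gap (tip (445,298), box rear edge (400,300)). The arm is away. Last numeric checks, then I'll hand in.

```bash
python3 - <<'E'
from h import *;import pickle
a=pickle.load(open("d0.pkl","rb"))["top"]["frame"];r=get_image("top");b=r["frame"]
d=cv2.GaussianBlur(cv2.absdiff(a,b),(5,5),0).max(2)
for n,(x,y,w,h) in dict(crock=(115,265,80,75),steamer=(378,103,80,80),shaker=(262,155,30,38),small1=(305,130,42,38),small2=(280,272,44,36),chop=(255,330,75,45),rail=(225,185,5,80)).items(): print(n,d[y:y+h,x:x+w].max())
f=lambda p:np.array(p,float)/2.28+[109.7,99.7]
L=loc(ray(r,f([(279,257),(394,250),(403,334),(289,347)]),.052));print("box lid",L.tolist(),L.mean(0))
state()
print(ctrl.finish_job())
E
```

```text
crock 7
steamer 7
shaker 10
small1 6
small2 5
chop 6
rail 5
box lid [[7.2, -2.4], [1.2, -111.8], [-79.3, -111.9], [-79.3, -3.7]] [-37.55 -57.45]
t 21.1 tcp [ 0.3539 -0.0699  0.1505] loc [-307.8 -306.7] toolx 7.74 F loc [0.8 0.3] 0.6
the job is handed in; nothing more can be done
None
```

The box is home against the end stop and the job is handed in at 21 s of the 64 s allowed; the hand-in reports no verdict.

I gripped the stick 40 mm behind its centre. With its long side I pressed the box flat against the rail, at about 265 mm before the stop. I then pushed it along the rail with the stick tip until the stick stalled against the stop at about 11 N. I backed the stick off about 40 mm, lowered it until it touched the worktop, opened the fingers and moved the arm away.

Last checks:
- **Box position:** measured from the lid corners, its centre is at about (-38, -57) mm, against a target of (-40, -55) mm. Those corners were picked by hand. One, where the lid meets the rail, came out about 7 mm too far into the rail, so I relied more on the stall, which fits full contact with the stop.
- **Other objects:** the before-and-after top views show no change at the crock, steamer, shaker, rail or look-alike boxes. Of the chopsticks, only the left part was compared.
- **Stick:** it lies level on its 20 mm edge, as it stood at the start, clear of the box. I read "flat" that way and did not turn it onto its broad side.

No check failed.

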